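# Stop the coasting cake turntable and lock it

## Robot

A 6-joint arm with a two-finger parallel gripper is mounted at the origin on a cart in front of the work surface, level with it; the furniture and walls round the work are solid. World frame = base frame: x ahead of the robot, y to its left, z up, the work surface at z = 0. Lengths are in m, angles in rad, forces in N, time in s.
With the tool pointing down it reaches from about 0.35 to 0.775 m from the base axis. Payload 7.3 kg.
Tool frame: the origin (TCP) lies at the very end of the fingers, on their centre line; the grasp point (between the pads) lies 19 mm behind it; z points along the fingers, x is the direction in which the jaws open and shut, and the axes are right-handed (so a half turn about z gives the same grasp; the last joint's range is limited). The gripper opens to 92 mm and grips with 3 to 60 N. Pads are 19 mm wide; open, the fingers measure 130 mm over their backs; the gripper's body (75 mm by 190 mm) begins 47 mm behind the grasp point.
Start: joints at [1.001, 0.342, 1.524, -0, 1.275, -0.146], TCP at [0.216, 0.479, 0.227] pointing down, gripper open.
Joint ranges: [-2.53, 2.53], [-0.77, 2.02], [0.04, 2.7], [-1, 4.14], [0.28, 2.66], [-3.11, 3.11]. Speed limits (rad/s): [2.57, 2.57, 3.14, 3.14, 3.14, 3.14].

## Interface

Orientations are given as [roll, pitch, yaw] about the fixed x, y, z axes, in that order (R = Rz(yaw) Ry(pitch) Rx(roll)).
In Python, from cell import observe, read_camera, camera_params, hand_in gives the robot as it stands.
- The arm moves only by the tool apply_moves, never from a script. Its argument "increments" is a list of rows, each an object with "grip": the opening, from 0 (shut) to 1 (fully open); "linear": the shift along the world's x, y, z in mm, a list of three; "turn": the turn, a rotation vector about the world's x, y, z in units of 6 degrees (1.0 is 6 degrees), a list of three. A call has 1 to 10 rows; each row is the pose to reach, as a shift and turn from the pose commanded when the call began; what a row does not reach only later rows make up. A row lasts 1/10 s, in which the tool goes at most 50 mm and 8.59 degrees, less where a joint would pass 70% of its speed; a pose out of reach is approached as far as the arm can. A call with a gripper value outside its range is refused whole. The fingers move at their own pace and stop on an object; "grip_force" is the grip in N (left out, the last holds). Time passes only in rows, so rows that repeat a pose let the fingers close. It gives the time, the measured TCP pose, the force and the opening at its end, in the units of the state.
- observe(): the state, without advancing time (a new reading comes with each control period).
- read_camera(name): name is "scene" or "top"; returns the picture (400x640x3 uint8, red, green, blue); there is no depth.
- camera_params(name): a dict with "camera_matrix" (3x3 intrinsics, pixels), "k1" (the pictures are not rectified: a ray, as slopes to the right and down, at radius r is drawn at 1 + k1 r^2 times it, then the intrinsics apply), "world_to_cam" (4x4, takes a point from world to camera coordinates). Camera axes: x right, y up, looking along -z (the intrinsics and any distortion apply to the point x, -y, -z); pixel columns grow to the right and rows downward; lengths in m; the calibration is good to about 2 mm. A picture is of the moment at which its call begins. camera_params takes no time and is no camera call.
- hand_in(): hands the job in, once; it reports no verdict.
The state is a dict: "time": time; "qpos": joint angles; "qvel": joint speeds; "joint_efforts": joint torques, N m; "tool_pos": TCP position; "tool_rot": TCP orientation; "contact_force": force on the tool from outside, world axes, zero at the start; "torque": the same for the moment, N m; "opening": finger opening in m.
Only numpy, scipy, OpenCV 4.12 (cv2) and the standard library are available. Lean on these libraries where they do the work, as an engineer would, in place of code of your own. Each camera call takes 0.05 s, during which the arm holds its last target.

## Task

The cake turntable has been left spinning. Slow its plate with a light touch so that the hole in the plate comes to rest right over the slot in the fixed bracket, and let go of it. Then take the lock pin out of its wooden block and put it upright, fully home, through the hole into the slot, and let go; be gentle with the plate and leave the tumbler, the mug and the egg timer where they are.

Things in the scene. Friction and masses are not known exactly. Their poses are not given: they have to be found in the camera images.
- turntable_foot: fixed grey foot of the cake turntable, 170 mm across, 43 mm high; origin at the centre of its underside on the worktop, z up; the plate's vertical axis passes through it. Its own -x axis points along the slotted steel lock bracket, a block 70 long, 40 wide and 40 mm high, from 64 to 134 mm from the axis: its outer end sticks out 24 mm beyond the plate's rim
- plate: round aluminium plate, 220 mm across, 8 mm thick, top 54 mm above the worktop, flat but for the hole and a boss 32 mm wide, 4 high; origin on its axis at its underside, turns about z. It gets up to 1 to 3 rad/s anticlockwise (from above) in 3 s, then coasts, losing 0.06 rad/s each second. Stopped, it stays, but can creep 3 deg as fingers lift. 2 to 6 N brakes or drags it; 20 N harms it
- hole (a point): centre of the lock hole, at the plate's top face, 88 mm from the axis; the hole is round, 18 mm across, straight through the plate, and travels round with it
- slot (a point): the point of the bracket's slot over which the hole must stop: on the slot's centre line, 88 mm from the axis, level with the bracket's top, 40 mm above the worktop; z up. The slot is 16 mm wide, runs radially from 70 to 128 mm from the axis, and is 35 mm deep
- lock_pin: loose pin, 90 g: steel shank 12 mm thick, 40 mm long, tapered tip; collar 26 mm across, 4 mm thick; black ribbed grip 22 mm across, 44 to 78 mm above the origin. Origin at the centre of the tip, z up along the pin. It stands in the pin block, collar on the block, tip 8 mm above the worktop. Seated, the collar lies on the plate, the tip 26 mm below the bracket's top
- pin_tip (a point): centre of the lock pin's tip (the pin's origin)
- pin_block: fixed wooden block 56 x 56 x 48 mm with one round 16 mm hole, in which the lock pin stands at the start; origin at the centre of its underside
- tumbler: bystander: glass tumbler, 79 mm across, 90 mm high; origin at the centre of its underside
- mug: bystander: mug, 92 x 127 x 95 mm; origin at the centre of its underside
- egg_timer: bystander: kitchen timer, 62 mm across, 40 mm high; origin at the centre of its underside

How it is judged:
By the outcome, as a careful person would: the job done as asked, in the order asked, and still so for the second after the job is handed in, with the robot touching nothing.
It also fails if it takes over 64 s, if anything falls off the work surface, if the arm or the gripper's body presses on something with over 40 N, if the wrist force passes 120 N, or if a joint passes its speed limit or range.

## Working session

There is one attempt and no reset: what is moved stays moved. The work goes in short steps, Python scripts to look and compute and a tool call to move; the robot and the scene stay as the last step left them, time stands still between calls to the robot, and variables do not carry over. Pictures are saved under pics/ and viewed, and the job is handed in when it is done.

Besides the shell and the picture viewer there is one more tool, called as name(argument=value, ...), one argument or row to a line, values as JSON. apply_moves: Moves the arm, as the interface text tells. Its arguments: {"type":"object","properties":{"increments":{"type":"array","items":{"type":"object","properties":{"grip":{"type":"number"},"linear":{"type":"array","items":{"type":"number"}},"turn":{"type":"array","items":{"type":"number"}}}}},"grip_force":{"type":"number"}},"required":["increments"]}

```bash
ls; mkdir -p pics; cat > h.py <<'E'
import numpy as np,cv2
from cell import observe,read_camera,camera_params,hand_in
def ray(name,u,v):
    p=camera_params(name);K=np.array(p["camera_matrix"]);k=p["k1"];T=np.array(p["world_to_cam"])
    q=cv2.undistortPoints(np.array([[[u,v]]],float),K,np.array([k,0,0,0.]))[0,0]
    d=T[:3,:3].T@np.array([q[0],-q[1],-1]);o=-T[:3,:3].T@T[:3,3];return o,d
def onz(name,u,v,z):
    o,d=ray(name,u,v);return o+d*(z-o[2])/d[2]
def proj(name,P):
    p=camera_params(name);K=np.array(p["camera_matrix"]);T=np.array(p["world_to_cam"])
    c=T[:3,:3]@np.array(P,float)+T[:3,3];x,y=c[0]/-c[2],-c[1]/-c[2];f=1+p["k1"]*(x*x+y*y)
    return K[:2,:2]@[x*f,y*f]+K[:2,2]
def save(im,n): cv2.imwrite("pics/"+n+".png",im[:,:,::-1])
E
python3 - <<'E'
from h import *
np.set_printoptions(precision=4,suppress=True)
print(observe())
for n in("top","scene"):
    p=camera_params(n);print(n,p)
    im=read_camera(n);save(im,n+"0")
print(observe()["time"])
E
```

```text
pics
{'time': 0.0, 'qpos': array([ 1.001 ,  0.3428,  1.525 ,  0.    ,  1.2754, -0.146 ]), 'qvel': array([-0.0004, -0.001 ,  0.0012, -0.0009, -0.002 , -0.0009]), 'joint_efforts': array([  0.0018, -43.1229, -24.4221,   0.0718,   0.0558,  -0.0001]), 'tool_pos': array([0.2156, 0.4782, 0.226 ]), 'tool_rot': array([-3.1414,  0.0015,  1.147 ]), 'contact_force': array([ 0.5146,  0.0271, -0.8011]), 'torque': array([-0.0063,  0.0051,  0.026 ]), 'opening': 0.0919178571624354}
top {'camera_matrix': array([[468.2093,   0.    , 322.0107],
       [  0.    , 468.2093, 192.5103],
       [  0.    ,   0.    ,   1.    ]]), 'k1': -0.07419572395212254, 'world_to_cam': array([[-0.1078, -0.9942,  0.0056, -0.1191],
       [ 0.8648, -0.091 ,  0.4937, -0.5741],
       [-0.4904,  0.058 ,  0.8696, -1.2699],
       [ 0.    ,  0.    ,  0.    ,  1.    ]])}
scene {'camera_matrix': array([[381.7297,   0.    , 312.1796],
       [  0.    , 381.7297, 197.6692],
       [  0.    ,   0.    ,   1.    ]]), 'k1': 0.01307574594106561, 'world_to_cam': array([[-0.9797,  0.1995, -0.0175,  0.6116],
       [-0.1069, -0.4472,  0.888 , -0.0643],
       [ 0.1693,  0.8719,  0.4595, -1.0241],
       [ 0.    ,  0.    ,  0.    ,  1.    ]])}
0.1
```

View pics/top0.png

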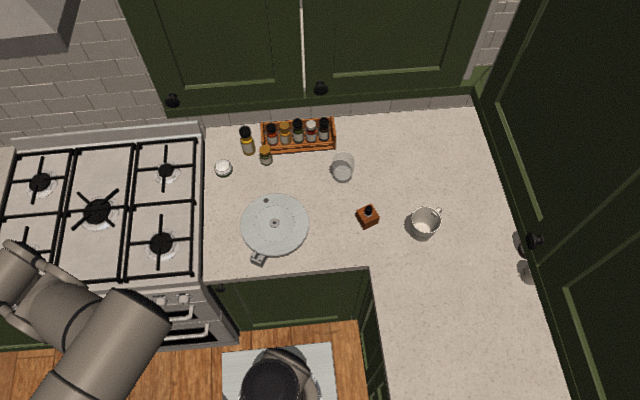

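View pics/scene0.png

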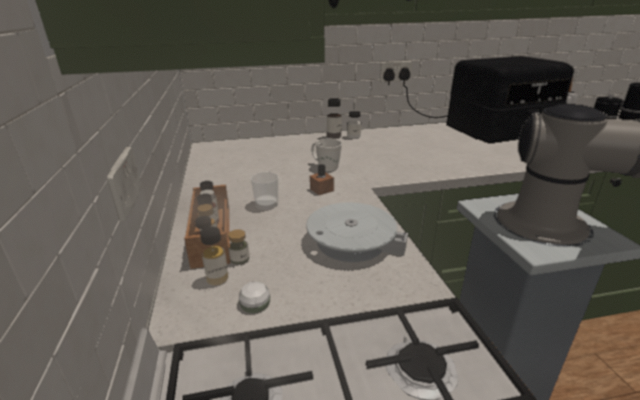

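The top view shows the plate centre at about (275,224), the hole at (266,200), the bracket end at (259,258) and the pin block at (368,216). The tumbler is at (343,167), the mug at (426,222) and the timer at (223,168).

```bash
python3 - <<'E'
from h import *
im=cv2.imread("pics/top0.png")
cv2.imwrite("pics/top0z.png",cv2.resize(im[180:275,225:385],None,fx=5,fy=5,interpolation=cv2.INTER_CUBIC))
im=cv2.imread("pics/scene0.png")
cv2.imwrite("pics/scene0z.png",cv2.resize(im[150:270,280:440],None,fx=5,fy=5,interpolation=cv2.INTER_CUBIC))
np.set_printoptions(precision=4,suppress=True)
c=onz("top",275,223,.058);print("c",c,"hole",onz("top",266,200.5,.054)-c,"brk",onz("top",259,257,.04)-c)
for n,u,v in(("pingrip",368,210),("blk",369,214),):print(n,onz("top",u,v,.05 if n=="blk" else .086))
print("c scene",onz("scene",351,222,.058),"pin",onz("scene",321.5,168,.086))
for n,u,v,z in(("tumbler",343,167,.045),("mug",425,223,.045),("timer",223,168,.03)):print(n,onz("top",u,v,z))
E
```

```text
c [ 0.5168 -0.0265  0.058 ] hole [ 0.086   0.0245 -0.004 ] brk [-0.1021  0.0569 -0.018 ]
pingrip [ 0.5176 -0.3206  0.086 ]
blk [ 0.5211 -0.3277  0.05  ]
c scene [ 0.5225 -0.0214  0.058 ] pin [ 0.5324 -0.3015  0.086 ]
tumbler [ 0.7104 -0.2685  0.045 ]
mug [ 0.4726 -0.5021  0.045 ]
timer [0.7593 0.1413 0.03  ]
```

View pics/top0z.png

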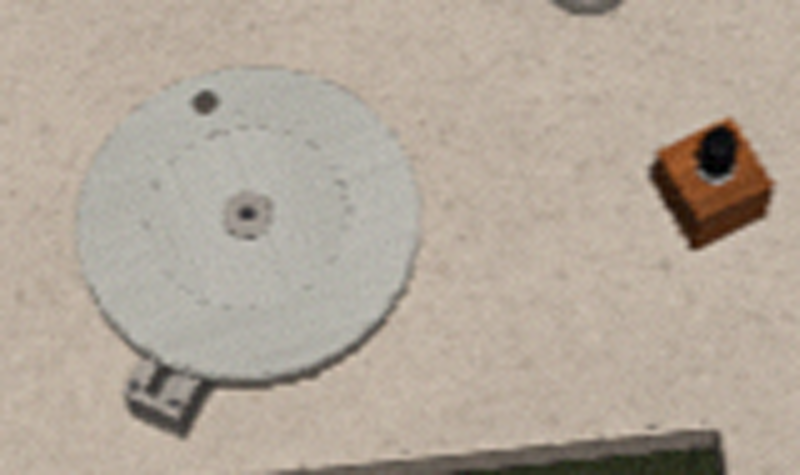

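View pics/scene0z.png

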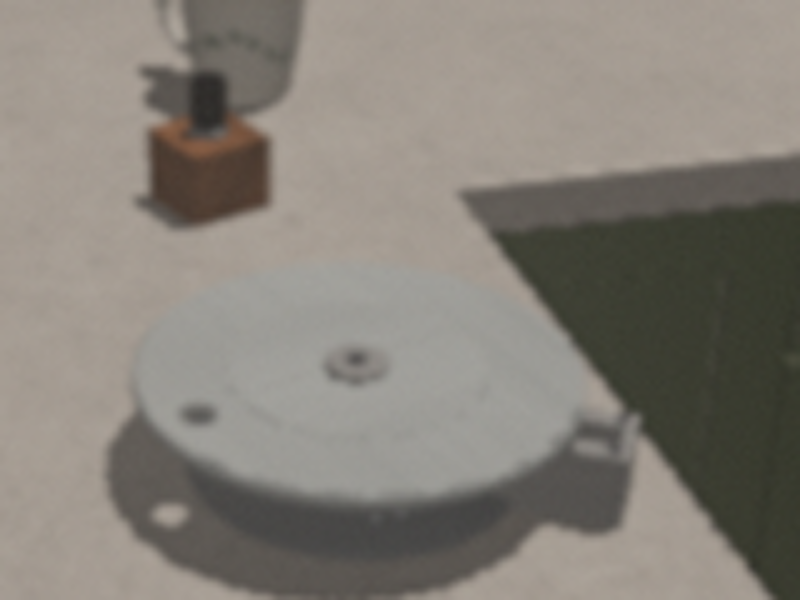

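```bash
cat > m.py <<'E'
from h import *
from scipy.optimize import least_squares
np.set_printoptions(precision=4,suppress=True)
def tri(pu,pv):
    A=np.zeros((3,3));b=np.zeros(3)
    for n,(u,v) in(("top",pu),("scene",pv)):
        o,d=ray(n,u,v);d=d/np.linalg.norm(d);M=np.eye(3)-np.outer(d,d);A+=M;b+=M@o
    return np.linalg.solve(A,b)
def dark(im,u,v,r=6,thr=None):
    g=cv2.cvtColor(im,cv2.COLOR_RGB2GRAY).astype(float)
    ys,xs=np.mgrid[int(v)-r:int(v)+r+1,int(u)-r:int(u)+r+1];p=g[ys,xs];w=np.clip(np.median(p)-8-p,0,None)
    return (w*xs).sum()/w.sum(),(w*ys).sum()/w.sum()
E
python3 - <<'E'
from m import *
for n in("top","scene"):
    T=camera_params(n)["world_to_cam"];print(n,"campos",-T[:3,:3].T@T[:3,3])
t=cv2.imread("pics/top0.png")[:,:,::-1];s=cv2.imread("pics/scene0.png")[:,:,::-1]
bt=dark(t,274,222,5);bs=dark(s,351,222,6)
print("boss",bt,bs,tri(bt,bs),onz("top",*bt,.058),onz("scene",*bs,.058))
ht=dark(t,265,200,4);print("hole",ht,onz("top",*ht,.054))
# pin: black mask
for n,im,box in(("top",t,(358,198,380,222)),("scene",s,(314,160,330,180))):
    x0,y0,x1,y1=box;g=im[y0:y1,x0:x1].max(2);m=(g<55).astype(np.uint8)
    nc,l,st,ce=cv2.connectedComponentsWithStats(m);
    for i in range(1,nc):
        if st[i,4]>8:print(n,st[i,:]+[x0,y0,0,0,0],ce[i]+[x0,y0],onz(n,*(ce[i]+[x0,y0]),.069))
# rim: hole brightness mask
hsv=cv2.cvtColor(t,cv2.COLOR_RGB2HSV);print(hsv[215,255],hsv[215,320],hsv[250,258])
m=((hsv[:,:,1]<22)&(hsv[:,:,2]>120)).astype(np.uint8)
nc,l,st,ce=cv2.connectedComponentsWithStats(m);i=l[215,258];print(st[i],ce[i])
c,_=cv2.findContours((l==i).astype(np.uint8),0,1);c=max(c,key=len)[:,0]
P=np.array([onz("top",*p,.054)[:2] for p in c])
f=lambda q:np.hypot(*(P-q[:2]).T)-q[2]
r=least_squares(f,[.52,-.03,.11],loss='soft_l1',f_scale=.002);print("rim",r.x)
E
```

```text
top campos [-0.139  -0.097   1.3884]
scene campos [0.7657 0.7422 0.5384]
boss (np.float64(274.07206068268016), np.float64(222.79646017699116)) (np.float64(350.07620320855614), np.float64(222.85026737967914)) [ 0.5222 -0.0242  0.0529] [ 0.5179 -0.0236  0.058 ] [ 0.5259 -0.0181  0.058 ]
hole (np.float64(265.5748427672956), np.float64(200.00188679245284)) [ 0.6048 -0.0006  0.054 ]
top [364 205   8  10  58] [367.9828 209.9828] [ 0.5263 -0.3234  0.069 ]
top [358 215   5   7  18] [359.2778 218.8889] [ 0.498  -0.2913  0.069 ]
scene [319 166   5   9  45] [321. 170.] [ 0.5287 -0.3256  0.069 ]
[ 35  16 176] [ 17  40 189] [ 27  14 176]
[ 240  194   69   64 3241] [274.261  224.4489]
rim [ 0.5181 -0.0236  0.107 ]
```

```bash
python3 - <<'E'
from m import *
im=cv2.imread("pics/top0.png")
cv2.imwrite("pics/brz.png",cv2.resize(im[244:272,242:278],None,fx=20,fy=20,interpolation=cv2.INTER_CUBIC))
im=cv2.imread("pics/scene0.png")
cv2.imwrite("pics/brzs.png",cv2.resize(im[222:252,385:419],None,fx=20,fy=20,interpolation=cv2.INTER_CUBIC))
E
```

```text
(no output)
```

View pics/brz.png

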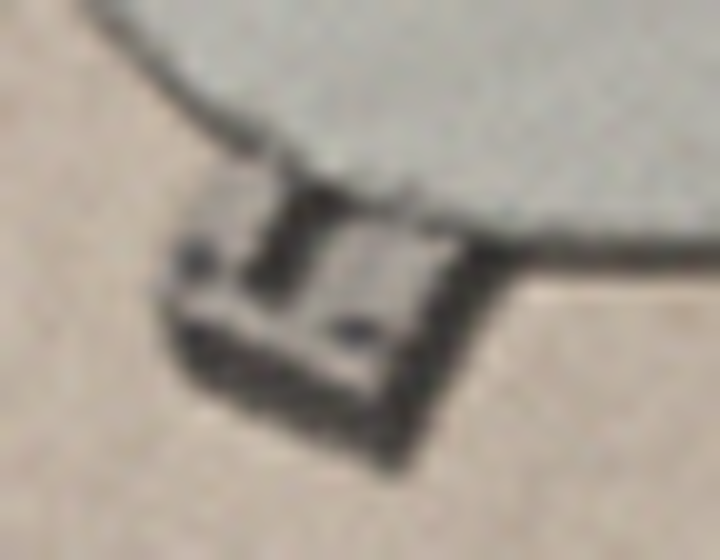

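View pics/brzs.png

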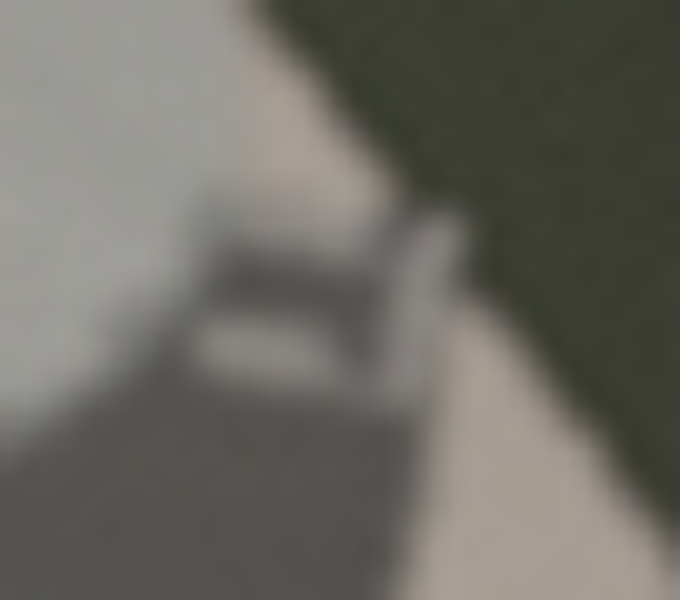

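```bash
python3 - <<'E'
from m import *
C=np.array([.518,-.0236])
for n,x,y in(("Lc",165,297),("Rc",385,390),("slotend",272,297),("slotmid",293,240),("screwL",195,260),("screwR",352,330)):
    p=onz("top",(x+.5)/20-.5+242,(y+.5)/20-.5+244,.04)[:2];d=p-C
    print(n,p,np.hypot(*d)*1e3,np.degrees(np.arctan2(d[1],d[0])))
E
```

```text
Lc [0.4132 0.0589] 133.40877591048286 141.78670920249806
Rc [0.3945 0.0259] 133.04547586073662 158.1422920893321
slotend [0.4115 0.0425] 125.36830854568181 148.16214377168333
slotmid [0.4206 0.0389] 115.78319266924174 147.31173180242283
screwL [0.4188 0.0541] 126.01185697557699 141.92674550878232
screwR [0.4048 0.0305] 125.45307225536715 154.44146479354035
```

apply_moves(
  increments=[
    {"grip":0,"linear":[50,-80,-20]},
    {"grip":0,"linear":[80,-130,-40]},
    {"grip":0,"linear":[110,-180,-60]},
    {"grip":0,"linear":[135,-220,-80]},
    {"grip":0,"linear":[160,-260,-90]},
    {"grip":0,"linear":[190,-310,-100]},
    {"grip":0,"linear":[220,-360,-110]},
    {"grip":0,"linear":[250,-410,-120]},
    {"grip":0,"linear":[280,-460,-130]},
    {"grip":0,"linear":[300,-500,-140]},
  ],
)

```text
schema error: expected keys grip, linear, turn
```

apply_moves(
  increments=[
    {"grip":0,"linear":[27,-41,0],"turn":[0,0,0]},
    {"grip":0,"linear":[54,-82,-5],"turn":[0,0,0]},
    {"grip":0,"linear":[81,-123,-10],"turn":[0,0,0]},
    {"grip":0,"linear":[108,-164,-20],"turn":[0,0,0]},
    {"grip":0,"linear":[135,-205,-30],"turn":[0,0,0]},
    {"grip":0,"linear":[162,-246,-40],"turn":[0,0,0]},
    {"grip":0,"linear":[189,-287,-50],"turn":[0,0,0]},
    {"grip":0,"linear":[216,-328,-60],"turn":[0,0,0]},
    {"grip":0,"linear":[243,-369,-70],"turn":[0,0,0]},
    {"grip":0,"linear":[270,-410,-80],"turn":[0,0,0]},
  ],
)

```text
time: 1.1
tool_pos: [0.4861, 0.0672, 0.1463]
tool_rot: [-3.141, -0.0, 1.147]
contact_force: [0.2, 0.7, 0.4]
opening: 0.0164
```

apply_moves(
  increments=[
    {"grip":0,"linear":[26,-40,-10],"turn":[0,0,0]},
    {"grip":0,"linear":[52,-80,-20],"turn":[0,0,0]},
    {"grip":0,"linear":[79,-121,-30],"turn":[0,0,0]},
    {"grip":0,"linear":[79,-121,-40],"turn":[0,0,0]},
    {"grip":0,"linear":[79,-121,-47],"turn":[0,0,0]},
    {"grip":0,"linear":[79,-121,-47],"turn":[0,0,0]},
  ],
)

```text
time: 1.7
tool_pos: [0.563, -0.0508, 0.0985]
tool_rot: [-3.138, 0.0, 1.147]
contact_force: [-0.4, 0.2, -0.4]
opening: 0.0005
```

```bash
python3 - <<'E'
from m import *
print(observe())
for n in("top","scene"):
    im=read_camera(n);save(im,n+"1")
t=cv2.imread("pics/top1.png")[170:280,220:400];s=cv2.imread("pics/scene1.png")[130:270,270:450]
a=cv2.resize(t,None,fx=4,fy=4);b=cv2.resize(s,(720,560))
cv2.imwrite("pics/t1z.png",a);cv2.imwrite("pics/s1z.png",b)
E
```

```text
{'time': 1.7, 'qpos': array([-0.2258,  0.5456,  1.5785,  0.0004,  1.0211, -1.3734]), 'qvel': array([ 0.0176, -0.0312, -0.0162, -0.0011,  0.0151, -0.0019]), 'joint_efforts': array([ -0.9721, -49.0852, -21.1282,  -0.0618,  -0.1388,  -0.0013]), 'tool_pos': array([ 0.563 , -0.0508,  0.0985]), 'tool_rot': array([-3.1379,  0.0004,  1.1474]), 'contact_force': array([-0.3834,  0.1588, -0.4404]), 'torque': array([-0.0324,  0.0393,  0.0197]), 'opening': 0.0004526501958490141}
```

View pics/t1z.png

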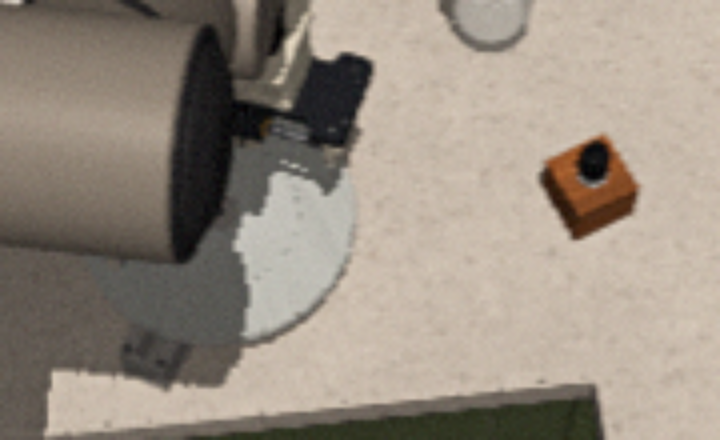

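View pics/s1z.png

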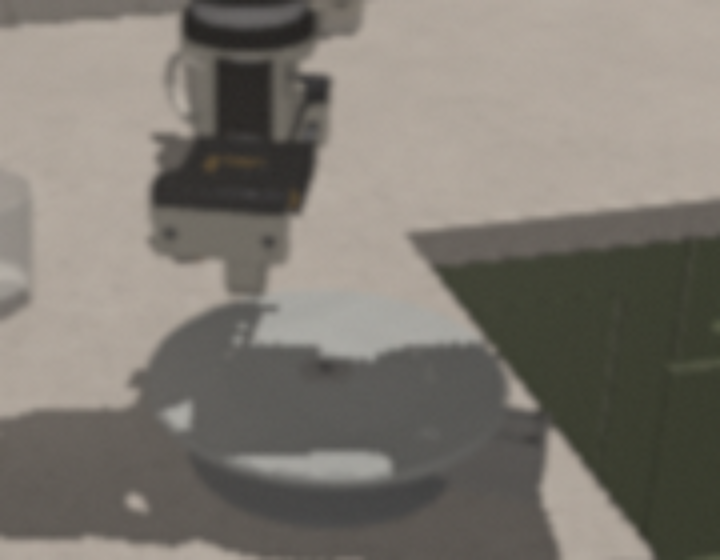

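apply_moves(
  increments=[
    {"grip":0,"linear":[0,0,-8],"turn":[0,0,0]},
    {"grip":0,"linear":[0,0,-16],"turn":[0,0,0]},
    {"grip":0,"linear":[0,0,-24],"turn":[0,0,0]},
    {"grip":0,"linear":[0,0,-30],"turn":[0,0,0]},
    {"grip":0,"linear":[0,0,-34],"turn":[0,0,0]},
    {"grip":0,"linear":[0,0,-36],"turn":[0,0,0]},
    {"grip":0,"linear":[0,0,-37],"turn":[0,0,0]},
    {"grip":0,"linear":[0,0,-38],"turn":[0,0,0]},
    {"grip":0,"linear":[0,0,-38],"turn":[0,0,0]},
    {"grip":0,"linear":[0,0,-38],"turn":[0,0,0]},
  ],
)

```text
time: 2.8
tool_pos: [0.5646, -0.0519, 0.0621]
tool_rot: [3.141, -0.0, 1.147]
contact_force: [-0.6, -0.3, 0.1]
opening: -0.0
```

apply_moves(
  increments=[
    {"grip":0,"linear":[0,0,-1],"turn":[0,0,0]},
    {"grip":0,"linear":[0,0,-2],"turn":[0,0,0]},
    {"grip":0,"linear":[0,0,-2],"turn":[0,0,0]},
  ],
)

```text
time: 3.1
tool_pos: [0.5644, -0.0518, 0.0598]
tool_rot: [-3.141, -0.0, 1.147]
contact_force: [0.2, -0.1, 0.1]
opening: 0.0002
```

apply_moves(
  increments=[
    {"grip":0,"linear":[0,0,-1],"turn":[0,0,0]},
    {"grip":0,"linear":[0,0,-2],"turn":[0,0,0]},
    {"grip":0,"linear":[0,0,-3],"turn":[0,0,0]},
    {"grip":0,"linear":[0,0,-4],"turn":[0,0,0]},
  ],
)

```text
time: 3.5
tool_pos: [0.5645, -0.0518, 0.0558]
tool_rot: [-3.142, -0.0, 1.147]
contact_force: [0.3, -0.6, -0.0]
opening: -0.0
```

apply_moves(
  increments=[
    {"grip":0,"linear":[0,0,-0.5],"turn":[0,0,0]},
  ],
)

```text
time: 3.6
tool_pos: [0.5644, -0.0518, 0.0552]
tool_rot: [-3.141, -0.0, 1.147]
contact_force: [0.1, -0.9, -0.1]
opening: 0.0005
```

apply_moves(
  increments=[
    {"grip":0,"linear":[0,0,-0.5],"turn":[0,0,0]},
  ],
)

```text
time: 3.7
tool_pos: [0.5645, -0.0518, 0.0548]
tool_rot: [-3.142, -0.0, 1.147]
contact_force: [-0.0, -0.4, 0.1]
opening: 0.0004
```

apply_moves(
  increments=[
    {"grip":0,"linear":[0,0,-0.5],"turn":[0,0,0]},
  ],
)

```text
time: 3.8
tool_pos: [0.5646, -0.0518, 0.0544]
tool_rot: [3.141, -0.0, 1.147]
contact_force: [1.0, -0.6, 0.8]
opening: 0.0001
```

apply_moves(
  increments=[
    {"grip":0,"linear":[0,0,-0.4],"turn":[0,0,0]},
  ],
)

```text
time: 3.9
tool_pos: [0.5646, -0.0518, 0.054]
tool_rot: [3.141, -0.0, 1.147]
contact_force: [0.5, 0.8, 1.2]
opening: 0.0006
```

apply_moves(
  increments=[
    {"grip":0,"linear":[0,0,-0.4],"turn":[0,0,0]},
  ],
)

```text
time: 4.0
tool_pos: [0.565, -0.0517, 0.0539]
tool_rot: [3.14, -0.001, 1.147]
contact_force: [0.8, 2.0, 3.2]
opening: 0.0004
```

apply_moves(
  increments=[
    {"grip":0,"linear":[0,0,-0.3],"turn":[0,0,0]},
  ],
)

```text
time: 4.1
tool_pos: [0.5651, -0.0518, 0.0538]
tool_rot: [3.14, -0.001, 1.147]
contact_force: [0.4, -0.5, 5.4]
opening: 0.0001
```

```bash
python3 - <<'E'
from m import *
print(observe()["contact_force"])
for n in("scene",):
    im=read_camera(n);save(im,n+"2")
s=cv2.imread("pics/scene2.png")[130:270,270:450]
cv2.imwrite("pics/s2z.png",cv2.resize(s,(720,560)))
E
```

```text
[ 0.3746 -0.5234  5.4339]
```

View pics/s2z.png

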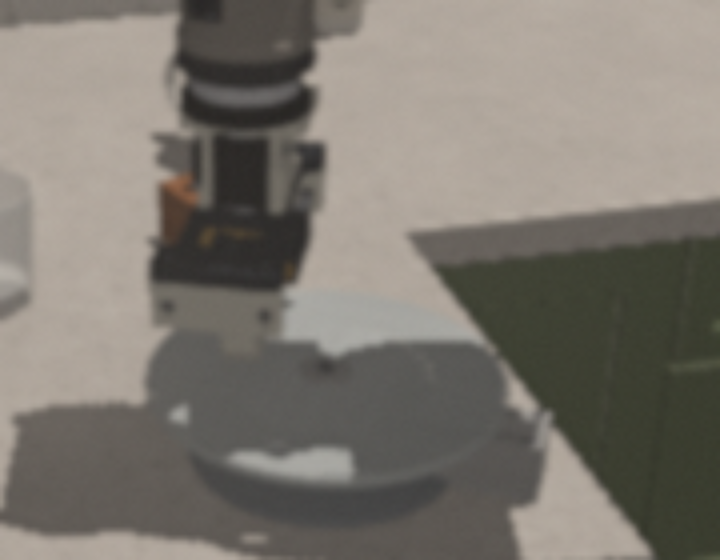

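```bash
python3 - <<'E'
from m import *
s=cv2.imread("pics/scene2.png",0)[215:260,300:400]
s=cv2.createCLAHE(4,(4,4)).apply(s)
cv2.imwrite("pics/s2e.png",cv2.resize(s,None,fx=8,fy=8,interpolation=cv2.INTER_CUBIC))
C=onz("scene",350.1,222.3,.058)
p=onz("scene",339.5,241.7,.054);d=p-C;print(p,np.hypot(*d[:2]),np.degrees(np.arctan2(d[1],d[0])))
E
```

```text
[0.5704 0.0488 0.054 ] 0.0828599954987422 56.85883718317989
```

View pics/s2e.png

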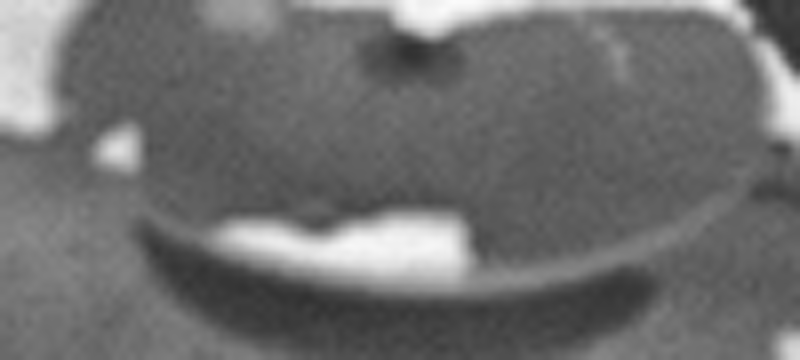

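```bash
python3 - <<'E'
import numpy as np
C=np.array([518,-23.6]);P=np.array([565,-51.8]);d=P-C
for k in range(0,97,3):
    a=np.radians(k);R=np.array([[np.cos(a),-np.sin(a)],[np.sin(a),np.cos(a)]]);print(k,(R@d-d).round(1),end="; ")
E
```

```text
0 [0. 0.]; 3 [1.4 2.5]; 6 [2.7 5.1]; 9 [3.8 7.7]; 12 [ 4.8 10.4]; 15 [ 5.7 13.1]; 18 [ 6.4 15.9]; 21 [ 7.  18.7]; 24 [ 7.4 21.6]; 27 [ 7.7 24.4]; 30 [ 7.8 27.3]; 33 [ 7.8 30.1]; 36 [ 7.6 33. ]; 39 [ 7.3 35.9]; 42 [ 6.8 38.7]; 45 [ 6.2 41.5]; 48 [ 5.4 44.3]; 51 [ 4.5 47. ]; 54 [ 3.4 49.6]; 57 [ 2.2 52.3]; 60 [ 0.9 54.8]; 63 [-0.5 57.3]; 66 [-2.1 59.7]; 69 [-3.8 62. ]; 72 [-5.7 64.2]; 75 [-7.6 66.3]; 78 [-9.6 68.3]; 81 [-11.8  70.2]; 84 [-14.  72.]; 87 [-16.4  73.7]; 90 [-18.8  75.2]; 93 [-21.3  76.6]; 96 [-23.9  77.9];
```

apply_moves(
  increments=[
    {"grip":0,"linear":[1.4,2.5,0.2],"turn":[0,0,0]},
    {"grip":0,"linear":[2.7,5.1,0.2],"turn":[0,0,0]},
    {"grip":0,"linear":[3.8,7.7,0.2],"turn":[0,0,0]},
    {"grip":0,"linear":[4.8,10.4,0.2],"turn":[0,0,0]},
  ],
)

```text
time: 4.55
tool_pos: [0.5699, -0.0413, 0.0538]
tool_rot: [3.14, -0.0, 1.147]
contact_force: [2.9, -1.1, 5.4]
opening: 0.0005
```

apply_moves(
  increments=[
    {"grip":0,"linear":[0.9,2.7,0.1],"turn":[0,0,0]},
    {"grip":0,"linear":[1.6,5.5,0.1],"turn":[0,0,0]},
    {"grip":0,"linear":[2.2,8.3,0.1],"turn":[0,0,0]},
    {"grip":0,"linear":[2.6,11.2,0.1],"turn":[0,0,0]},
    {"grip":0,"linear":[2.9,14.0,0.1],"turn":[0,0,0]},
  ],
)

```text
time: 5.05
tool_pos: [0.5725, -0.0271, 0.0538]
tool_rot: [3.141, -0.0, 1.147]
contact_force: [0.2, 0.6, 5.4]
opening: 0.0004
```

```bash
cat > hs.py <<'E'
from m import *
import sys
n=sys.argv[1]
im=read_camera("scene");save(im,"scene"+n)
s=cv2.imread("pics/scene%s.png"%n,0)[200:265,300:415]
s=cv2.createCLAHE(4,(4,4)).apply(s)
cv2.imwrite("pics/s%se.png"%n,cv2.resize(s,None,fx=7,fy=7,interpolation=cv2.INTER_CUBIC))
E
python3 hs.py 3
```

```text
(no output)
```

View pics/s3e.png

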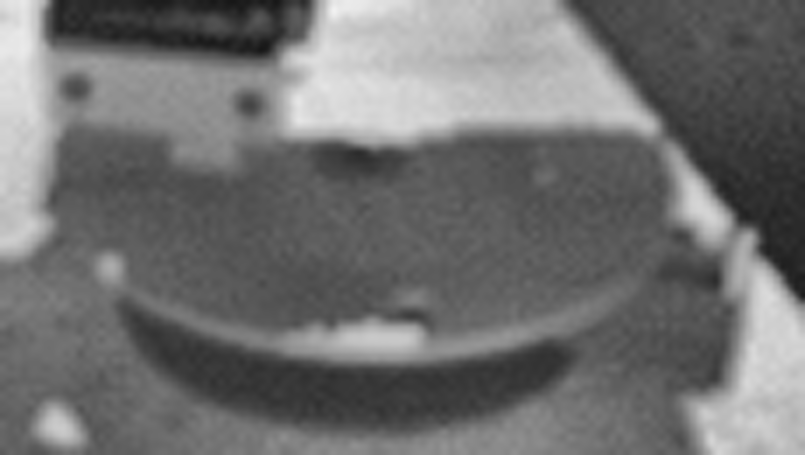

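```bash
python3 - <<'E'
from m import *
C=onz("scene",350.1,222.3,.058)
for u,v in((339.6,241.6),(358.9,244)):
    d=onz("scene",u,v,.054)-C;print(np.hypot(*d[:2]),np.degrees(np.arctan2(d[1],d[0])))
E
```

```text
0.082401054613717 56.919535018455086
0.08804661445376781 86.32393312731662
```

apply_moves(
  increments=[
    {"grip":0,"linear":[0.1,2.9,0.15],"turn":[0,0,0]},
    {"grip":0,"linear":[0.1,5.7,0.15],"turn":[0,0,0]},
    {"grip":0,"linear":[-0.1,8.6,0.15],"turn":[0,0,0]},
    {"grip":0,"linear":[-0.4,11.5,0.15],"turn":[0,0,0]},
    {"grip":0,"linear":[-0.9,14.3,0.15],"turn":[0,0,0]},
  ],
)

```text
time: 5.6
tool_pos: [0.5713, -0.0128, 0.0538]
tool_rot: [3.142, -0.0, 1.147]
contact_force: [-0.1, -0.8, 5.9]
opening: 0.0001
```

apply_moves(
  increments=[
    {"grip":0,"linear":[-0.6,2.8,0.3],"turn":[0,0,0]},
    {"grip":0,"linear":[-1.4,5.6,0.3],"turn":[0,0,0]},
    {"grip":0,"linear":[-2.3,8.3,0.3],"turn":[0,0,0]},
    {"grip":0,"linear":[-3.4,10.9,0.3],"turn":[0,0,0]},
    {"grip":0,"linear":[-4.6,13.6,0.3],"turn":[0,0,0]},
    {"grip":0,"linear":[-5.9,16.1,0.3],"turn":[0,0,0]},
  ],
)

```text
time: 6.2
tool_pos: [0.5651, 0.0032, 0.0539]
tool_rot: [-3.141, 0.0, 1.147]
contact_force: [0.4, -0.0, 4.3]
opening: 0.0001
```

```bash
python3 hs.py 4
```

```text
(no output)
```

View pics/s4e.png

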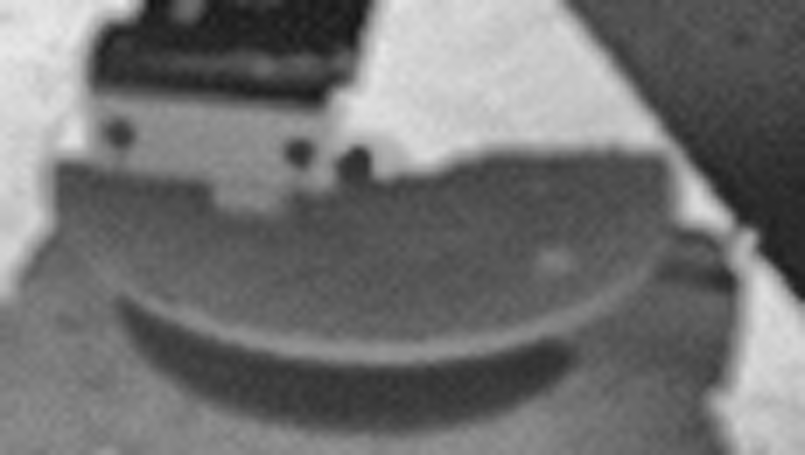

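```bash
python3 - <<'E'
from m import *
C=onz("scene",350.1,222.3,.058)
for u,v in((376.3,221.3),(377.6,225),(379.3,237.4)):
    d=onz("scene",u,v,.054)-C;print(np.hypot(*d[:2]),np.degrees(np.arctan2(d[1],d[0])))
E
```

```text
0.06581358153413303 176.80666701468078
0.06612886132042144 161.6870475043786
0.08711172082015767 123.23217865959651
```

apply_moves(
  increments=[
    {"grip":0,"linear":[-1.4,2.5,0.1],"turn":[0,0,0]},
    {"grip":0,"linear":[-3.0,4.9,0.1],"turn":[0,0,0]},
    {"grip":0,"linear":[-4.7,7.2,0.1],"turn":[0,0,0]},
    {"grip":0,"linear":[-6.6,9.4,0.1],"turn":[0,0,0]},
    {"grip":0,"linear":[-8.5,11.5,0.1],"turn":[0,0,0]},
    {"grip":0,"linear":[-10.5,13.5,0.1],"turn":[0,0,0]},
  ],
)

```text
time: 6.85
tool_pos: [0.5547, 0.0167, 0.054]
tool_rot: [-3.141, -0.0, 1.147]
contact_force: [1.0, 0.1, 1.5]
opening: 0.0006
```

```bash
python3 hs.py 5
```

```text
(no output)
```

View pics/s5e.png

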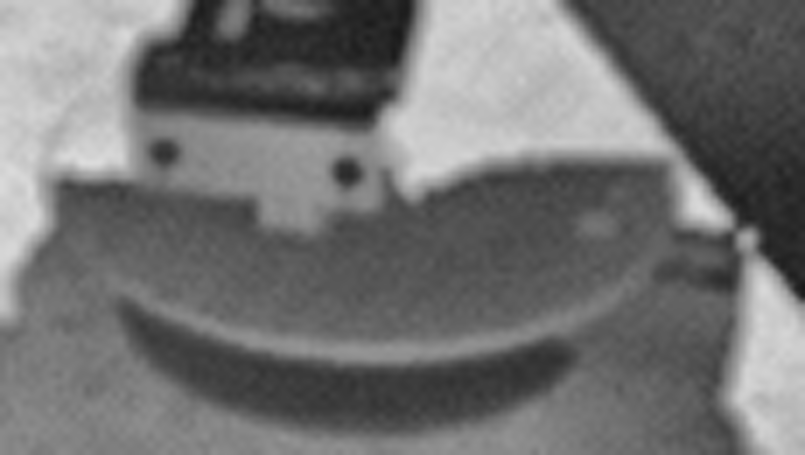

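```bash
python3 - <<'E'
from m import *
C=onz("scene",350.1,222.3,.058)
for u,v in((385.4,231.9),):
    d=onz("scene",u,v,.054)-C;print(np.hypot(*d[:2]),np.degrees(np.arctan2(d[1],d[0])))
# expected hole px for angle at C top-based with bias of scene
for a in (138,144,148.5,152):
    print(a,proj("scene",[C[0]+.088*np.cos(np.radians(a)),C[1]+.088*np.sin(np.radians(a)),.054]))
E
```

```text
0.08822470017877733 142.2241166616619
138 [384.3956 233.221 ]
144 [385.6271 231.3042]
148.5 [386.2743 229.8297]
152 [386.6139 228.6685]
```

apply_moves(
  increments=[
    {"grip":0,"linear":[-1.0,0.9,-0.3],"turn":[0,0,0]},
    {"grip":0,"linear":[-2.2,1.8,-0.3],"turn":[0,0,0]},
    {"grip":0,"linear":[-3.4,2.7,-0.3],"turn":[0,0,0]},
    {"grip":0,"linear":[-4.6,3.5,-0.3],"turn":[0,0,0]},
    {"grip":0,"linear":[-4.6,3.5,-0.3],"turn":[0,0,0]},
  ],
)

```text
time: 7.4
tool_pos: [0.5502, 0.0202, 0.0539]
tool_rot: [3.142, -0.0, 1.147]
contact_force: [1.5, 0.7, 3.8]
opening: 0.0006
```

apply_moves(
  increments=[
    {"grip":0,"linear":[0,0,0.4],"turn":[0,0,0]},
    {"grip":0,"linear":[0,0,0.8],"turn":[0,0,0]},
    {"grip":0,"linear":[0,0,2],"turn":[0,0,0]},
    {"grip":0,"linear":[0,0,15],"turn":[0,0,0]},
    {"grip":0,"linear":[0,-10,40],"turn":[0,0,0]},
    {"grip":0.4,"linear":[0,-50,60],"turn":[0,0,0]},
    {"grip":0.4,"linear":[0,-100,70],"turn":[0,0,0]},
    {"grip":0.4,"linear":[0,-150,80],"turn":[0,0,0]},
    {"grip":0.4,"linear":[-10,-200,80],"turn":[0,0,0]},
    {"grip":0.4,"linear":[-10,-250,80],"turn":[0,0,0]},
  ],
)

```text
time: 8.4
tool_pos: [0.5395, -0.2291, 0.1353]
tool_rot: [3.141, 0.0, 1.147]
contact_force: [0.9, 1.3, 0.4]
opening: 0.0348
```

```bash
python3 hs.py 6; python3 - <<'E'
from m import *
im=read_camera("top");save(im,"top6")
t=im[170:280,220:400][:,:,::-1]
cv2.imwrite("pics/t6z.png",cv2.resize(t,None,fx=4,fy=4,interpolation=cv2.INTER_CUBIC))
E
```

```text
(no output)
```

View pics/s6e.png

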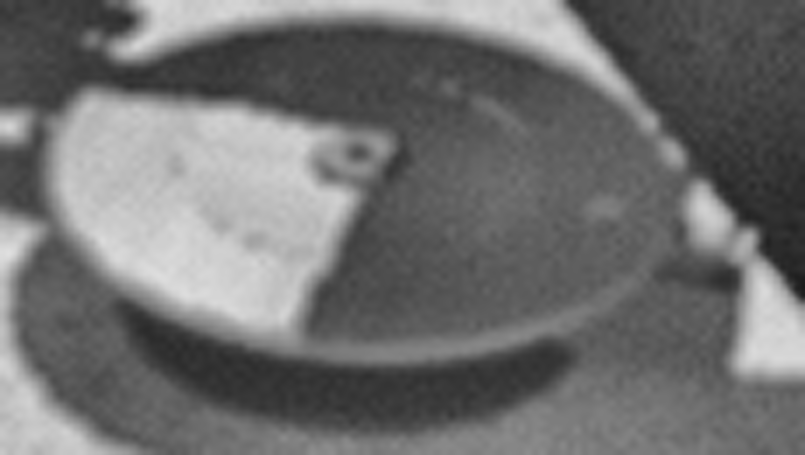

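View pics/t6z.png

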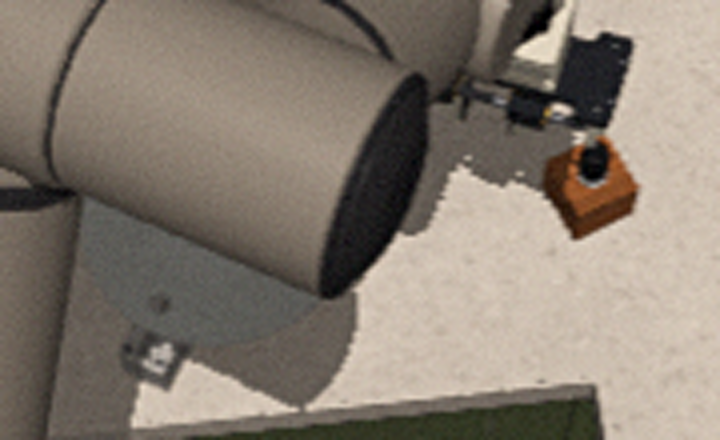

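```bash
python3 - <<'E'
from m import *
t=cv2.imread("pics/top6.png")[:,:,::-1]
z=cv2.createCLAHE(4,(2,2)).apply(cv2.cvtColor(t,cv2.COLOR_RGB2GRAY)[236:272,242:278])
cv2.imwrite("pics/h6.png",cv2.resize(z,None,fx=16,fy=16,interpolation=cv2.INTER_CUBIC))
C=np.array([.518,-.0236])
h=dark(t,260,245,4)
for q in(h,(259.8,245.3)):
    p=onz("top",*q,.054)[:2];d=p-C;print(q,p,np.hypot(*d),np.degrees(np.arctan2(d[1],d[0])))
E
```

```text
(np.float64(260.0550458715596), np.float64(245.6605504587156)) [0.4461 0.0243] 0.08635471646945236 146.3411190845441
(259.8, 245.3) [0.4474 0.025 ] 0.08569927264566513 145.45844716463878
```

View pics/h6.png

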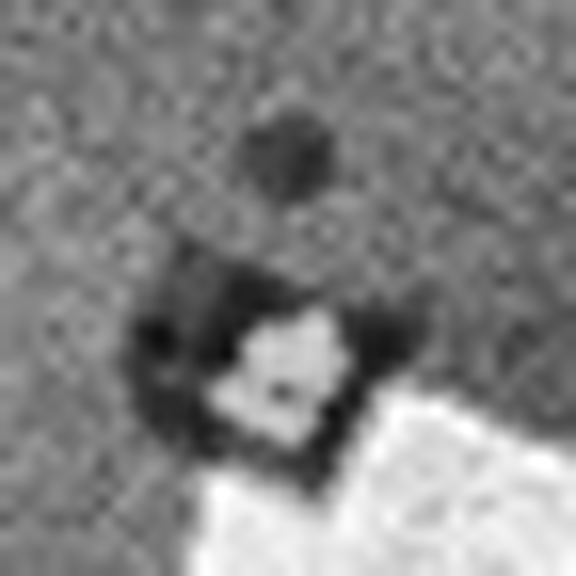

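apply_moves(
  increments=[
    {"grip":0.4,"linear":[-30,-30,25],"turn":[0,0,0]},
    {"grip":0.4,"linear":[-60,-60,50],"turn":[0,0,0]},
    {"grip":0.4,"linear":[-90,-90,65],"turn":[0,0,0]},
    {"grip":0.4,"linear":[-120,-120,80],"turn":[0,0,0]},
    {"grip":0.4,"linear":[-150,-150,80],"turn":[0,0,0]},
    {"grip":0.4,"linear":[-180,-180,80],"turn":[0,0,0]},
    {"grip":0.4,"linear":[-200,-200,80],"turn":[0,0,0]},
  ],
)

```text
time: 9.2
tool_pos: [0.3385, -0.4283, 0.2147]
tool_rot: [3.141, 0.001, 1.146]
contact_force: [0.8, 0.4, -0.0]
opening: 0.0369
```

```bash
cat > lk.py <<'E'
from m import *
import sys
n=sys.argv[1]
T=[read_camera("top") for _ in range(3)];im=np.mean(T,0).astype(np.uint8);save(im,"top"+n)
z=im[194:272,232:314][:,:,::-1]
cv2.imwrite("pics/t%sz.png"%n,cv2.resize(z,None,fx=7,fy=7,interpolation=cv2.INTER_CUBIC))
z=im[236:272,242:278][:,:,::-1]
cv2.imwrite("pics/h%s.png"%n,cv2.resize(z,None,fx=16,fy=16,interpolation=cv2.INTER_CUBIC))
E
python3 lk.py 7
```

```text
(no output)
```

View pics/t7z.png

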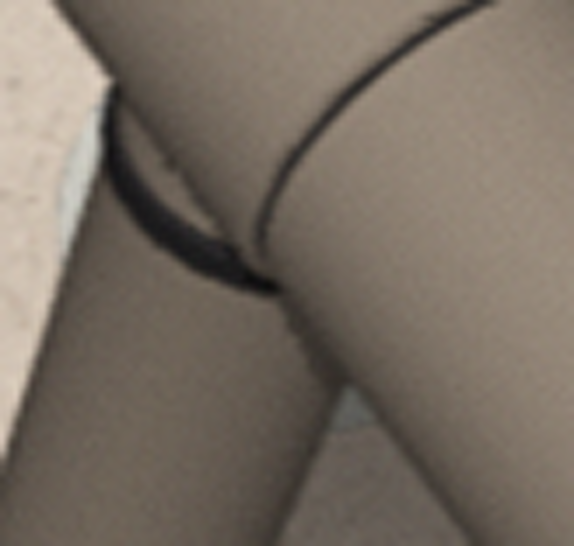

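View pics/h7.png

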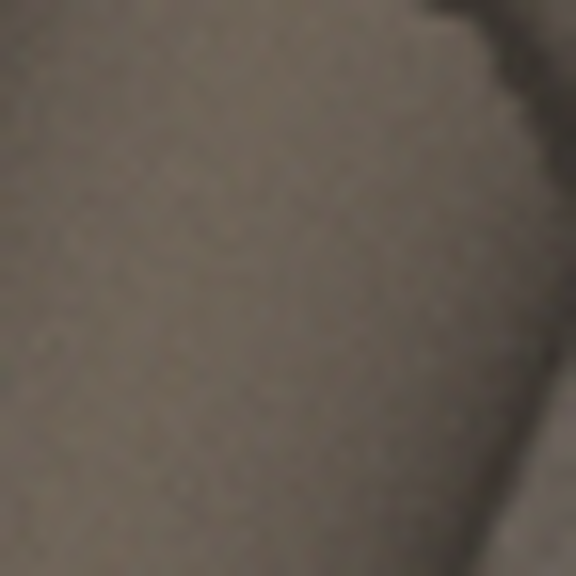

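apply_moves(
  increments=[
    {"grip":0.4,"linear":[32,18,0],"turn":[0,0,0]},
    {"grip":0.4,"linear":[64,36,0],"turn":[0,0,0]},
    {"grip":0.4,"linear":[96,54,0],"turn":[0,0,0]},
    {"grip":0.4,"linear":[128,72,-20],"turn":[0,0,0]},
    {"grip":0.4,"linear":[160,90,-50],"turn":[0,0,0]},
    {"grip":0.4,"linear":[189,104,-70],"turn":[0,0,0]},
    {"grip":0.4,"linear":[189,104,-70],"turn":[0,0,0]},
    {"grip":0.4,"linear":[189,104,-70],"turn":[0,0,0]},
  ],
)

```text
time: 10.15
tool_pos: [0.53, -0.3213, 0.1436]
tool_rot: [-3.14, -0.0, 1.15]
contact_force: [0.1, -0.7, 0.9]
opening: 0.0366
```

```bash
python3 lk.py 8; python3 hs.py 8; python3 - <<'E'
from m import *
print(tri((368,210),(321,170)))
s=cv2.imread("pics/scene8.png")[120:230,280:380];cv2.imwrite("pics/p8.png",cv2.resize(s,None,fx=5,fy=5))
E
```

```text
[ 0.5278 -0.3242  0.0687]
```

View pics/t8z.png

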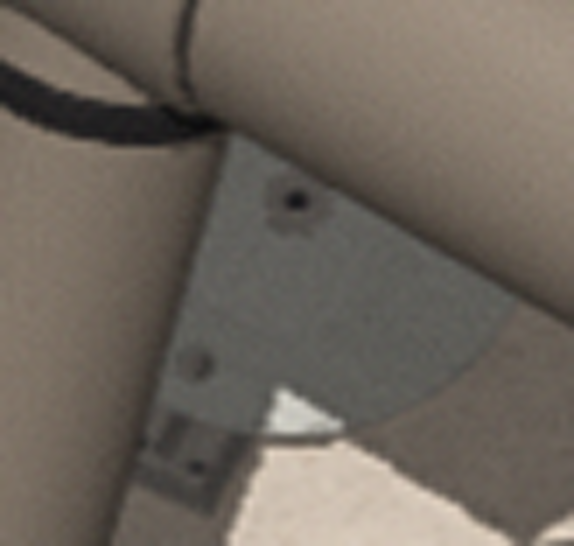

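View pics/h8.png

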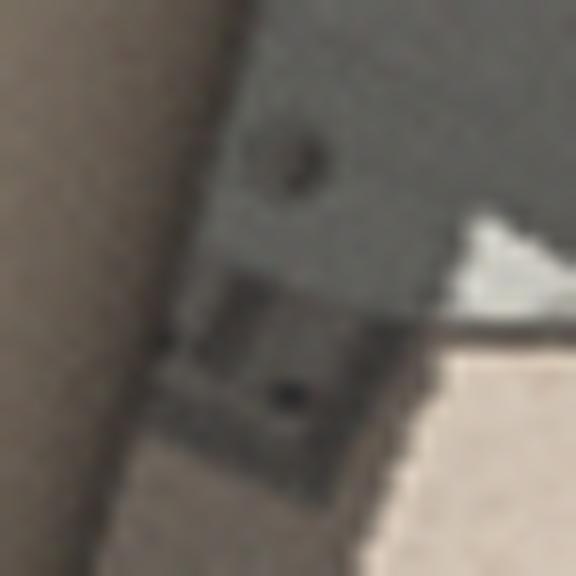

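View pics/p8.png

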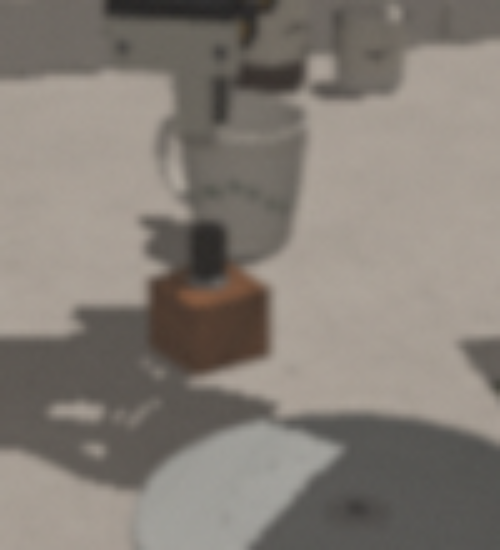

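apply_moves(
  increments=[
    {"grip":0,"linear":[8,44,0],"turn":[0,0,0]},
    {"grip":0,"linear":[16,88,0],"turn":[0,0,0]},
    {"grip":0,"linear":[24,132,-20],"turn":[0,0,0]},
    {"grip":0,"linear":[32,176,-40],"turn":[0,0,0]},
    {"grip":0,"linear":[35,219,-60],"turn":[0,0,0]},
    {"grip":0,"linear":[35,219,-75],"turn":[0,0,0]},
    {"grip":0,"linear":[35,219,-84],"turn":[0,0,0]},
    {"grip":0,"linear":[35,219,-86],"turn":[0,0,0]},
    {"grip":0,"linear":[35,219,-87],"turn":[0,0,0]},
    {"grip":0,"linear":[35,219,-87],"turn":[0,0,0]},
  ],
)

```text
time: 11.35
tool_pos: [0.5647, -0.1055, 0.0576]
tool_rot: [3.14, -0.0, 1.145]
contact_force: [0.1, -0.6, -0.5]
opening: 0.0005
```

apply_moves(
  increments=[
    {"grip":0,"linear":[0,0,-0.5],"turn":[0,0,0]},
    {"grip":0,"linear":[0,0,-1],"turn":[0,0,0]},
  ],
)

```text
time: 11.55
tool_pos: [0.5646, -0.1047, 0.0563]
tool_rot: [3.141, -0.0, 1.146]
contact_force: [-0.9, 0.0, 0.0]
opening: 0.0006
```

apply_moves(
  increments=[
    {"grip":0,"linear":[0,0,-0.7],"turn":[0,0,0]},
    {"grip":0,"linear":[0,0,-1.4],"turn":[0,0,0]},
    {"grip":0,"linear":[0,0,-1.8],"turn":[0,0,0]},
  ],
)

```text
time: 11.85
tool_pos: [0.5645, -0.1043, 0.0542]
tool_rot: [3.141, -0.0, 1.147]
contact_force: [-0.6, -0.4, 2.5]
opening: 0.0007
```

apply_moves(
  increments=[
    {"grip":0,"linear":[0,0,-0.4],"turn":[0,0,0]},
  ],
)

```text
time: 11.95
tool_pos: [0.5646, -0.1043, 0.0539]
tool_rot: [3.141, -0.0, 1.147]
contact_force: [0.4, -0.9, 3.3]
opening: 0.0005
```

apply_moves(
  increments=[
    {"grip":0,"linear":[0,0,-0.4],"turn":[0,0,0]},
  ],
)

```text
time: 12.05
tool_pos: [0.5647, -0.1043, 0.0536]
tool_rot: [3.141, -0.0, 1.147]
contact_force: [0.4, -0.8, 3.7]
opening: 0.0003
```

apply_moves(
  increments=[
    {"grip":0,"linear":[1.0,0.5,0],"turn":[0,0,0]},
    {"grip":0,"linear":[2.0,1.1,0],"turn":[0,0,0]},
    {"grip":0,"linear":[3.0,1.6,0],"turn":[0,0,0]},
    {"grip":0,"linear":[3.8,2.1,0],"turn":[0,0,0]},
    {"grip":0,"linear":[3.8,2.1,0],"turn":[0,0,0]},
    {"grip":0,"linear":[3.8,2.1,0],"turn":[0,0,0]},
  ],
)

```text
time: 12.65
tool_pos: [0.5685, -0.1022, 0.0535]
tool_rot: [3.141, -0.0, 1.147]
contact_force: [0.4, -0.4, 5.1]
opening: 0.0001
```

apply_moves(
  increments=[
    {"grip":0,"linear":[0,0,0.4],"turn":[0,0,0]},
    {"grip":0,"linear":[0,0,0.8],"turn":[0,0,0]},
    {"grip":0,"linear":[0,0,1.2],"turn":[0,0,0]},
    {"grip":0,"linear":[0,0,3],"turn":[0,0,0]},
    {"grip":0,"linear":[0,0,30],"turn":[0,0,0]},
    {"grip":0.4,"linear":[-8,-50,60],"turn":[0,0,0]},
    {"grip":0.4,"linear":[-16,-95,80],"turn":[0,0,0]},
    {"grip":0.4,"linear":[-24,-140,80],"turn":[0,0,0]},
    {"grip":0.4,"linear":[-32,-185,80],"turn":[0,0,0]},
    {"grip":0.4,"linear":[-39,-222,80],"turn":[0,0,0]},
  ],
)

```text
time: 13.65
tool_pos: [0.528, -0.3264, 0.133]
tool_rot: [-3.141, -0.0, 1.146]
contact_force: [0.6, -0.5, -0.2]
opening: 0.0345
```

apply_moves(
  increments=[
    {"grip":0.4,"linear":[0,0,0],"turn":[0,0,0]},
    {"grip":0.4,"linear":[0,0,0],"turn":[0,0,0]},
  ],
)

```text
time: 13.85
tool_pos: [0.5283, -0.3242, 0.1323]
tool_rot: [-3.139, -0.001, 1.145]
contact_force: [0.1, 0.2, 0.2]
opening: 0.0366
```

```bash
python3 lk.py 9; python3 hs.py 9; python3 - <<'E'
from m import *
t=cv2.imread("pics/top9.png")[:,:,::-1];h=dark(t,260,246,4);C=np.array([.520,-.0236]);print(h)
p=onz("top",*h,.054)[:2];d=p-C;print(p,np.hypot(*d),np.degrees(np.arctan2(d[1],d[0])))
E
```

```text
(np.float64(259.3501483679525), np.float64(245.4154302670623))
[0.4472 0.0264] 0.08834019082829483 145.5354885378466
```

View pics/h9.png

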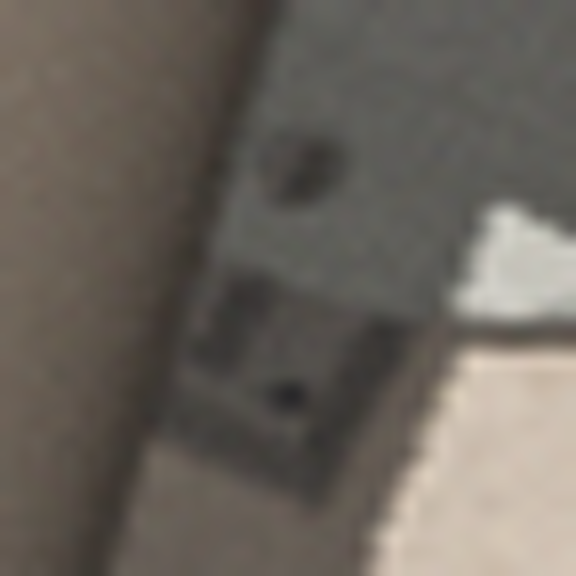

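View pics/s9e.png

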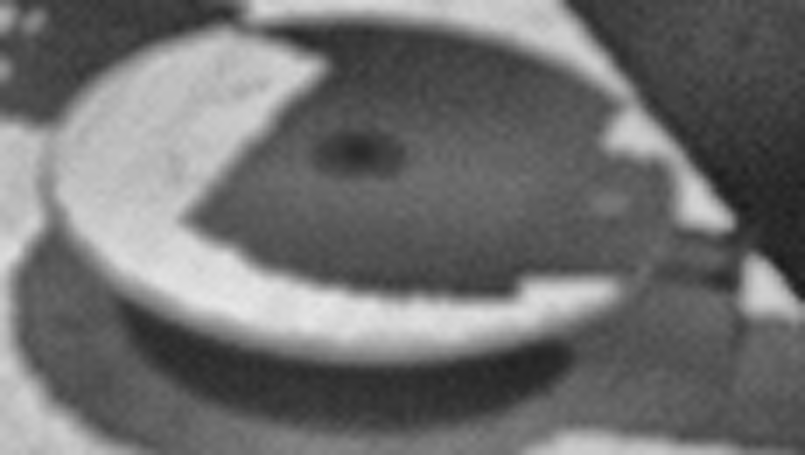

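```bash
python3 - <<'E'
from m import *
C=np.array([.520,-.0236])
for x,y in((290,157),(302,167)):
    p=onz("top",242+(x+.5)/16-.5,236+(y+.5)/16-.5,.054)[:2];d=p-C;print(p,np.hypot(*d),np.degrees(np.arctan2(d[1],d[0])))
t=cv2.imread("pics/top9.png");g=cv2.createCLAHE(6,(2,2)).apply(cv2.cvtColor(t,cv2.COLOR_BGR2GRAY)[238:256,252:270])
cv2.imwrite("pics/h9b.png",cv2.resize(g,None,fx=30,fy=30,interpolation=cv2.INTER_CUBIC))
t=cv2.resize(t[150:250,330:450],None,fx=6,fy=6);cv2.imwrite("pics/p9.png",t)
E
```

```text
[0.4473 0.0254] 0.08768749127876842 145.9953868662086
[0.445  0.0232] 0.08843477427477865 148.02590051641855
```

View pics/h9b.png

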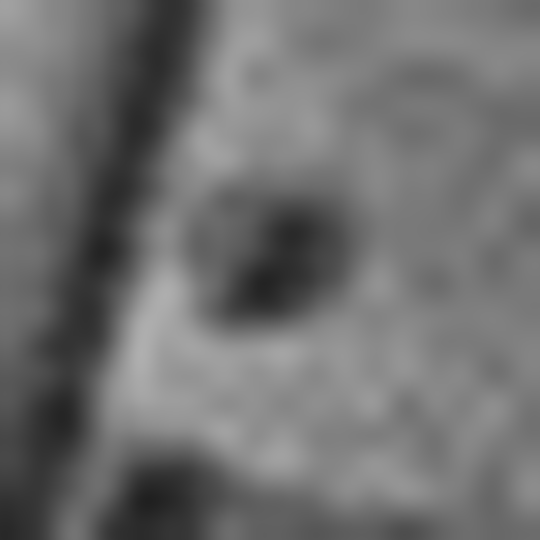

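View pics/p9.png

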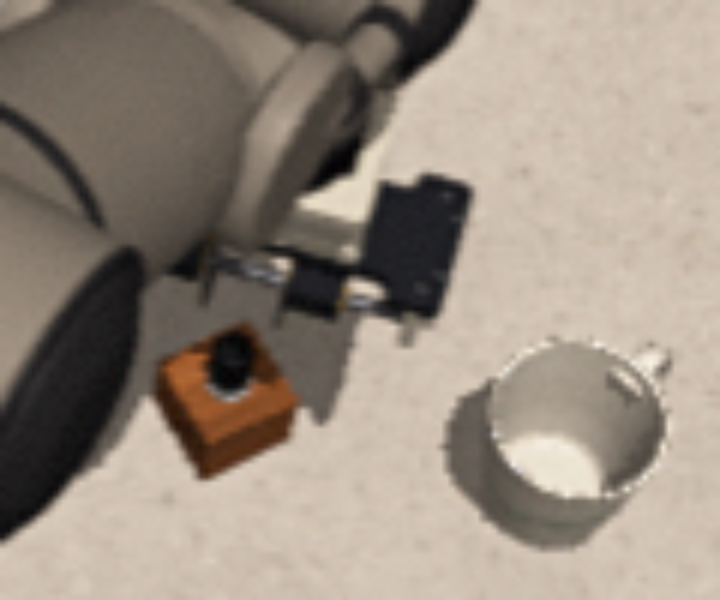

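apply_moves(
  increments=[
    {"grip":0.45,"linear":[0,0,-25],"turn":[0,0,0]},
    {"grip":0.45,"linear":[0,0,-45],"turn":[0,0,0]},
    {"grip":0.45,"linear":[0,0,-60],"turn":[0,0,0]},
    {"grip":0.45,"linear":[0,0,-70],"turn":[0,0,0]},
    {"grip":0.45,"linear":[0,0,-75],"turn":[0,0,0]},
    {"grip":0.45,"linear":[0,0,-77],"turn":[0,0,0]},
    {"grip":0.45,"linear":[0,0,-77],"turn":[0,0,0]},
  ],
)

```text
time: 14.75
tool_pos: [0.5294, -0.324, 0.0566]
tool_rot: [3.141, 0.0, 1.147]
contact_force: [0.7, 0.1, 0.9]
opening: 0.0415
```

apply_moves(
  grip_force=20,
  increments=[
    {"grip":0,"linear":[0,0,0],"turn":[0,0,0]},
    {"grip":0,"linear":[0,0,0],"turn":[0,0,0]},
    {"grip":0,"linear":[0,0,0],"turn":[0,0,0]},
    {"grip":0,"linear":[0,0,0],"turn":[0,0,0]},
    {"grip":0,"linear":[0,0,0],"turn":[0,0,0]},
  ],
)

```text
time: 15.25
tool_pos: [0.5293, -0.3243, 0.0567]
tool_rot: [3.141, 0.0, 1.147]
contact_force: [-0.2, 0.2, 2.7]
opening: 0.0216
```

apply_moves(
  increments=[
    {"grip":0,"linear":[0,0,15],"turn":[0,0,0]},
    {"grip":0,"linear":[0,0,40],"turn":[0,0,0]},
    {"grip":0,"linear":[0,0,65],"turn":[0,0,0]},
    {"grip":0,"linear":[0,0,90],"turn":[0,0,0]},
    {"grip":0,"linear":[-7,30,95],"turn":[0,0,0]},
    {"grip":0,"linear":[-17,70,95],"turn":[0,0,0]},
    {"grip":0,"linear":[-27,110,95],"turn":[0,0,0]},
    {"grip":0,"linear":[-36,150,95],"turn":[0,0,0]},
    {"grip":0,"linear":[-46,190,95],"turn":[0,0,0]},
    {"grip":0,"linear":[-56,230,95],"turn":[0,0,0]},
  ],
)

```text
time: 16.25
tool_pos: [0.4724, -0.0926, 0.1511]
tool_rot: [-3.141, -0.0, 1.147]
contact_force: [1.1, 0.3, -0.4]
opening: 0.0216
```

apply_moves(
  increments=[
    {"grip":0,"linear":[-9,38,0],"turn":[0,0,0]},
    {"grip":0,"linear":[-18,76,0],"turn":[0,0,0]},
    {"grip":0,"linear":[-25,105,0],"turn":[0,0,0]},
    {"grip":0,"linear":[-28,117,0],"turn":[0,0,0]},
    {"grip":0,"linear":[-28,117,0],"turn":[0,0,0]},
    {"grip":0,"linear":[-28,117,0],"turn":[0,0,0]},
    {"grip":0,"linear":[-28,117,0],"turn":[0,0,0]},
  ],
)

```text
time: 16.95
tool_pos: [0.4457, 0.0218, 0.1512]
tool_rot: [3.141, 0.0, 1.146]
contact_force: [-0.5, -0.2, -0.7]
opening: 0.0215
```

```bash
python3 - <<'E'
from m import *
o=observe();print(o["time"],o["tool_pos"],o["contact_force"],o["opening"])
for n,(x0,x1,y0,y1) in(("top",(215,335,180,280)),("scene",(320,440,140,260))):
    im=read_camera(n);save(im,n+"10");cv2.imwrite("pics/z10%s.png"%n,cv2.resize(im[y0:y1,x0:x1,::-1],None,fx=5,fy=5,interpolation=cv2.INTER_CUBIC))
P=o["tool_pos"]
for k in(0,-.0487):print(proj("top",P+[0,0,k]),proj("scene",P+[0,0,k]))
E
```

```text
16.95 [0.4457 0.0218 0.1512] [-0.5248 -0.1508 -0.7355] 0.021477284372945202
[257.2292 232.5099] [390.5946 192.0857]
[259.1087 239.3296] [388.9755 210.9416]
```

View pics/z10top.png

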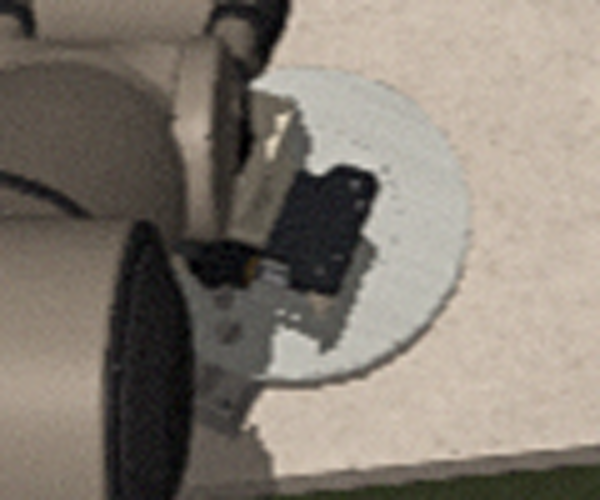

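View pics/z10scene.png

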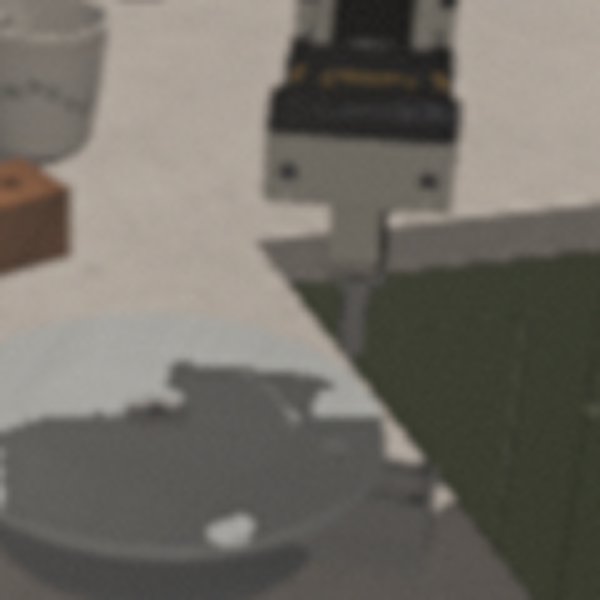

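```bash
python3 - <<'E'
from m import *
im=cv2.imread("pics/top10.png")[230:262,248:280]
cv2.imwrite("pics/z10b.png",cv2.resize(im,None,fx=18,fy=18,interpolation=cv2.INTER_CUBIC))
print(proj("scene",[.52,-.0236,.058]),proj("top",[.52,-.0236,.058]))
E
```

```text
[351.7412 221.4218] [274.038  222.1888]
```

View pics/z10b.png

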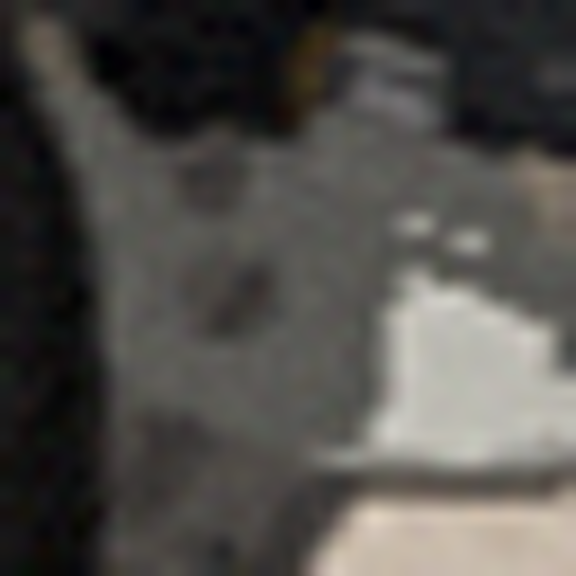

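```bash
python3 - <<'E'
from m import *
print("tip top cast",onz("top",259.3,239.9,.1025),"hole",onz("top",260.2,246.2,.054),onz("top",260.4,245.9,.054))
print("tip tri",tri((259.3,239.9),(389.9,210.3)))
print("hole tri",tri((260.3,246.05),(387.1,229)))
print("scene tip",onz("scene",389.9,210.3,.1025),"hole",onz("scene",387.1,229,.054))
im=cv2.imread("pics/scene10.png")[195:260,360:420]
cv2.imwrite("pics/z10s.png",cv2.resize(im,None,fx=10,fy=10,interpolation=cv2.INTER_CUBIC))
im=cv2.imread("pics/scene9.png",0)[205:255,335:420]
cv2.imwrite("pics/z9s.png",cv2.resize(cv2.createCLAHE(5,(2,2)).apply(im),None,fx=9,fy=9,interpolation=cv2.INTER_CUBIC))
E
```

```text
tip top cast [0.4437 0.0213 0.1025] hole [0.4443 0.0239 0.054 ] [0.4452 0.0232 0.054 ]
tip tri [0.4433 0.0212 0.1036]
hole tri [0.4459 0.023  0.0537]
scene tip [0.4425 0.0194 0.1025] hole [0.4468 0.0224 0.054 ]
```

View pics/z10s.png

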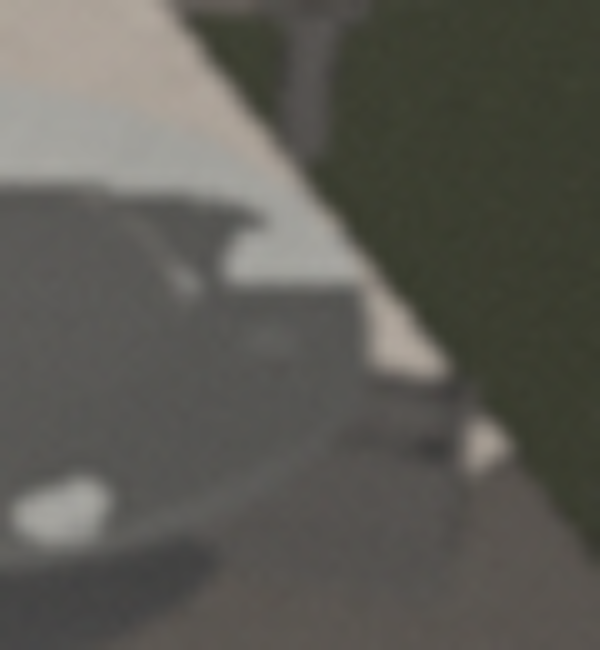

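View pics/z9s.png

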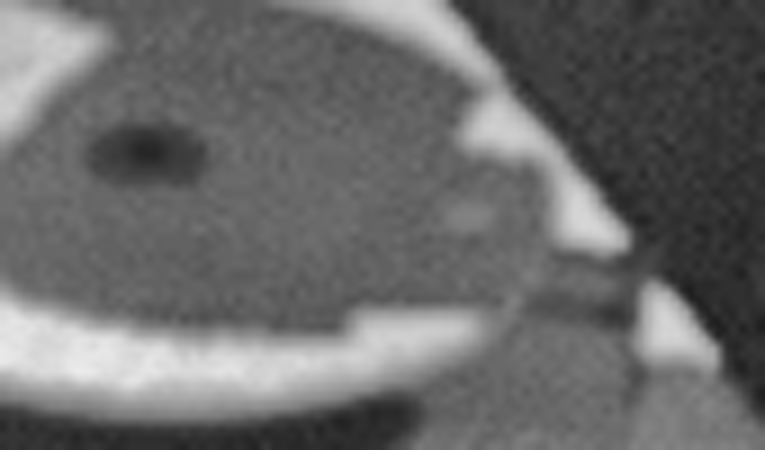

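apply_moves(
  increments=[
    {"grip":0,"linear":[2.2,1.3,-10],"turn":[0,0,0]},
    {"grip":0,"linear":[2.2,1.3,-25],"turn":[0,0,0]},
    {"grip":0,"linear":[2.2,1.3,-38],"turn":[0,0,0]},
    {"grip":0,"linear":[2.2,1.3,-43],"turn":[0,0,0]},
    {"grip":0,"linear":[2.2,1.3,-45],"turn":[0,0,0]},
    {"grip":0,"linear":[2.2,1.3,-45],"turn":[0,0,0]},
  ],
)

```text
time: 17.65
tool_pos: [0.4474, 0.0241, 0.1061]
tool_rot: [-3.141, -0.0, 1.147]
contact_force: [-0.1, 0.8, -0.6]
opening: 0.0215
```

```bash
python3 - <<'E'
from m import *
for n,(x0,x1,y0,y1) in(("top",(240,280,225,265)),("scene",(360,420,190,250))):
    im=read_camera(n);save(im,n+"11");cv2.imwrite("pics/z11%s.png"%n,cv2.resize(im[y0:y1,x0:x1,::-1],(560,560),interpolation=cv2.INTER_CUBIC))
E
```

```text
(no output)
```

View pics/z11top.png

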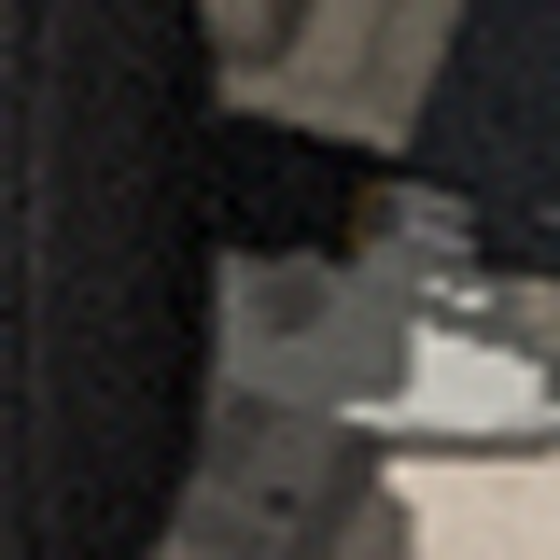

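View pics/z11scene.png

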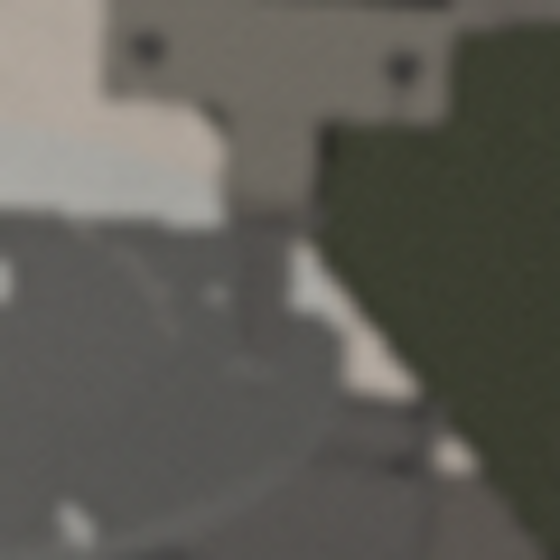

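apply_moves(
  increments=[
    {"grip":0,"linear":[0,0,-2],"turn":[0,0,0]},
    {"grip":0,"linear":[0,0,-3.5],"turn":[0,0,0]},
    {"grip":0,"linear":[0,0,-4.5],"turn":[0,0,0]},
    {"grip":0,"linear":[0,0,-5.5],"turn":[0,0,0]},
  ],
)

```text
time: 18.15
tool_pos: [0.4473, 0.0242, 0.1007]
tool_rot: [3.141, -0.0, 1.147]
contact_force: [0.0, 0.2, -1.2]
opening: 0.0211
```

apply_moves(
  increments=[
    {"grip":0,"linear":[0,0,-1],"turn":[0,0,0]},
    {"grip":0,"linear":[0,0,-2],"turn":[0,0,0]},
    {"grip":0,"linear":[0,0,-3],"turn":[0,0,0]},
  ],
)

```text
time: 18.45
tool_pos: [0.4473, 0.0242, 0.0976]
tool_rot: [3.142, -0.0, 1.147]
contact_force: [-0.1, -0.3, -2.4]
opening: 0.0217
```

apply_moves(
  increments=[
    {"grip":0,"linear":[0,0,-1],"turn":[0,0,0]},
    {"grip":0,"linear":[0,0,-2],"turn":[0,0,0]},
    {"grip":0,"linear":[0,0,-3],"turn":[0,0,0]},
  ],
)

```text
time: 18.75
tool_pos: [0.4473, 0.0242, 0.0946]
tool_rot: [3.142, -0.0, 1.147]
contact_force: [-0.2, 0.4, -0.7]
opening: 0.0214
```

apply_moves(
  increments=[
    {"grip":0,"linear":[0,0,-1.5],"turn":[0,0,0]},
    {"grip":0,"linear":[0,0,-3],"turn":[0,0,0]},
    {"grip":0,"linear":[0,0,-4.5],"turn":[0,0,0]},
  ],
)

```text
time: 19.05
tool_pos: [0.4473, 0.0242, 0.0901]
tool_rot: [3.142, -0.0, 1.147]
contact_force: [0.6, 1.4, -0.7]
opening: 0.0218
```

apply_moves(
  increments=[
    {"grip":0,"linear":[0,0,-1],"turn":[0,0,0]},
    {"grip":0,"linear":[0,0,-2],"turn":[0,0,0]},
  ],
)

```text
time: 19.25
tool_pos: [0.4473, 0.0242, 0.0881]
tool_rot: [-3.142, -0.0, 1.147]
contact_force: [-0.0, 0.1, -1.8]
opening: 0.0216
```

apply_moves(
  increments=[
    {"grip":0,"linear":[0,0,-1],"turn":[0,0,0]},
    {"grip":0,"linear":[0,0,-2],"turn":[0,0,0]},
  ],
)

```text
time: 19.45
tool_pos: [0.4473, 0.0242, 0.0862]
tool_rot: [3.142, -0.0, 1.147]
contact_force: [-0.7, 0.6, -1.0]
opening: 0.0211
```

apply_moves(
  increments=[
    {"grip":0,"linear":[0,0,-1],"turn":[0,0,0]},
    {"grip":0,"linear":[0,0,-2],"turn":[0,0,0]},
  ],
)

```text
time: 19.65
tool_pos: [0.4473, 0.0242, 0.0842]
tool_rot: [3.142, -0.0, 1.147]
contact_force: [-0.6, 0.3, -0.6]
opening: 0.0215
```

apply_moves(
  increments=[
    {"grip":0,"linear":[0,0,-2],"turn":[0,0,0]},
    {"grip":0,"linear":[0,0,-4],"turn":[0,0,0]},
    {"grip":0,"linear":[0,0,-6],"turn":[0,0,0]},
  ],
)

```text
time: 19.95
tool_pos: [0.4473, 0.0242, 0.078]
tool_rot: [-3.142, -0.0, 1.147]
contact_force: [0.4, 1.2, -0.6]
opening: 0.0218
```

apply_moves(
  increments=[
    {"grip":0,"linear":[0,0,-2],"turn":[0,0,0]},
    {"grip":0,"linear":[0,0,-4],"turn":[0,0,0]},
    {"grip":0,"linear":[0,0,-6],"turn":[0,0,0]},
  ],
)

```text
time: 20.25
tool_pos: [0.4473, 0.0242, 0.072]
tool_rot: [-3.142, -0.0, 1.147]
contact_force: [0.4, 0.2, -1.3]
opening: 0.0212
```

apply_moves(
  increments=[
    {"grip":0,"linear":[0,0,-2],"turn":[0,0,0]},
    {"grip":0,"linear":[0,0,-4],"turn":[0,0,0]},
    {"grip":0,"linear":[0,0,-6],"turn":[0,0,0]},
    {"grip":0,"linear":[0,0,-7],"turn":[0,0,0]},
    {"grip":0,"linear":[0,0,-7.5],"turn":[0,0,0]},
  ],
)

```text
time: 20.75
tool_pos: [0.4473, 0.0242, 0.0646]
tool_rot: [-3.141, -0.0, 1.147]
contact_force: [0.9, -0.4, -1.6]
opening: 0.0216
```

Nearly seated; I'll find the contact gently.

apply_moves(
  increments=[
    {"grip":0,"linear":[0,0,-0.8],"turn":[0,0,0]},
  ],
)

```text
time: 20.85
tool_pos: [0.4474, 0.0242, 0.0639]
tool_rot: [3.142, -0.0, 1.147]
contact_force: [-0.1, 0.1, -1.1]
opening: 0.0215
```

apply_moves(
  increments=[
    {"grip":0,"linear":[0,0,-0.6],"turn":[0,0,0]},
  ],
)

```text
time: 20.95
tool_pos: [0.4474, 0.0242, 0.0633]
tool_rot: [3.141, -0.0, 1.147]
contact_force: [-0.6, 0.9, -1.1]
opening: 0.0212
```

apply_moves(
  increments=[
    {"grip":0,"linear":[0,0,-0.4],"turn":[0,0,0]},
  ],
)

```text
time: 21.05
tool_pos: [0.4473, 0.0242, 0.0629]
tool_rot: [3.142, -0.0, 1.147]
contact_force: [-0.5, 0.0, -1.4]
opening: 0.0217
```

apply_moves(
  increments=[
    {"grip":0,"linear":[0,0,-0.4],"turn":[0,0,0]},
  ],
)

```text
time: 21.15
tool_pos: [0.4474, 0.0242, 0.0625]
tool_rot: [3.141, -0.0, 1.147]
contact_force: [0.4, -0.1, -1.5]
opening: 0.0212
```

apply_moves(
  increments=[
    {"grip":0,"linear":[0,0,-0.4],"turn":[0,0,0]},
  ],
)

```text
time: 21.25
tool_pos: [0.4474, 0.0242, 0.0621]
tool_rot: [3.142, -0.0, 1.147]
contact_force: [0.4, -0.1, -1.1]
opening: 0.0214
```

apply_moves(
  increments=[
    {"grip":0,"linear":[0,0,-0.4],"turn":[0,0,0]},
  ],
)

```text
time: 21.35
tool_pos: [0.4473, 0.0242, 0.0618]
tool_rot: [3.142, -0.0, 1.147]
contact_force: [-0.5, 0.8, 0.9]
opening: 0.0218
```

apply_moves(
  increments=[
    {"grip":0,"linear":[0,0,-0.4],"turn":[0,0,0]},
  ],
)

```text
time: 21.45
tool_pos: [0.4473, 0.0243, 0.0615]
tool_rot: [-3.142, -0.0, 1.147]
contact_force: [-1.5, 1.3, 2.9]
opening: 0.0212
```

apply_moves(
  increments=[
    {"grip":0.3,"linear":[0,0,0],"turn":[0,0,0]},
    {"grip":0.45,"linear":[0,0,0],"turn":[0,0,0]},
    {"grip":0.45,"linear":[0,0,0],"turn":[0,0,0]},
    {"grip":0.45,"linear":[0,0,0],"turn":[0,0,0]},
  ],
)

```text
time: 21.85
tool_pos: [0.4474, 0.0242, 0.0613]
tool_rot: [3.141, -0.0, 1.147]
contact_force: [-0.1, -0.2, -0.1]
opening: 0.0408
```

apply_moves(
  increments=[
    {"grip":0.45,"linear":[0,0,5],"turn":[0,0,0]},
    {"grip":0.45,"linear":[0,0,20],"turn":[0,0,0]},
    {"grip":0.45,"linear":[0,0,45],"turn":[0,0,0]},
    {"grip":0.45,"linear":[0,0,80],"turn":[0,0,0]},
    {"grip":0.45,"linear":[0,0,110],"turn":[0,0,0]},
    {"grip":0.45,"linear":[0,40,130],"turn":[0,0,0]},
    {"grip":0.45,"linear":[-20,85,140],"turn":[0,0,0]},
    {"grip":0.45,"linear":[-40,130,150],"turn":[0,0,0]},
    {"grip":0.45,"linear":[-60,175,160],"turn":[0,0,0]},
    {"grip":0.45,"linear":[-80,220,160],"turn":[0,0,0]},
  ],
)

```text
time: 22.85
tool_pos: [0.3669, 0.246, 0.2231]
tool_rot: [3.139, -0.003, 1.147]
contact_force: [1.5, 0.1, 0.1]
opening: 0.0414
```

apply_moves(
  increments=[
    {"grip":0.45,"linear":[-20,40,0],"turn":[0,0,0]},
    {"grip":0.45,"linear":[-40,80,0],"turn":[0,0,0]},
    {"grip":0.45,"linear":[-60,120,0],"turn":[0,0,0]},
    {"grip":0.45,"linear":[-80,160,0],"turn":[0,0,0]},
    {"grip":0.45,"linear":[-100,200,0],"turn":[0,0,0]},
    {"grip":0.45,"linear":[-130,230,0],"turn":[0,0,0]},
    {"grip":0.45,"linear":[-130,230,0],"turn":[0,0,0]},
  ],
)

```text
time: 23.55
tool_pos: [0.2338, 0.477, 0.2213]
tool_rot: [-3.14, -0.0, 1.152]
contact_force: [1.1, -0.6, -0.1]
opening: 0.0411
```

```bash
python3 - <<'E'
from m import *
o=observe();print(o["time"],o["tool_pos"],o["contact_force"])
for n,(x0,x1,y0,y1) in(("top",(205,445,140,280)),("scene",(230,430,130,310))):
    im=read_camera(n);save(im,n+"12");cv2.imwrite("pics/z12%s.png"%n,cv2.resize(im[y0:y1,x0:x1,::-1],None,fx=3.3,fy=3.3,interpolation=cv2.INTER_CUBIC))
for n in("top","scene"):print(n,[proj(n,[.4452,.0228,z]) for z in(.054,.092)])
E
```

```text
23.55 [0.2338 0.477  0.2213] [ 1.0818 -0.6165 -0.0626]
top [array([260.5422, 245.8904]), array([259.1614, 240.9198])]
scene [array([387.7955, 229.0012]), array([388.994 , 215.0799])]
```

View pics/z12top.png

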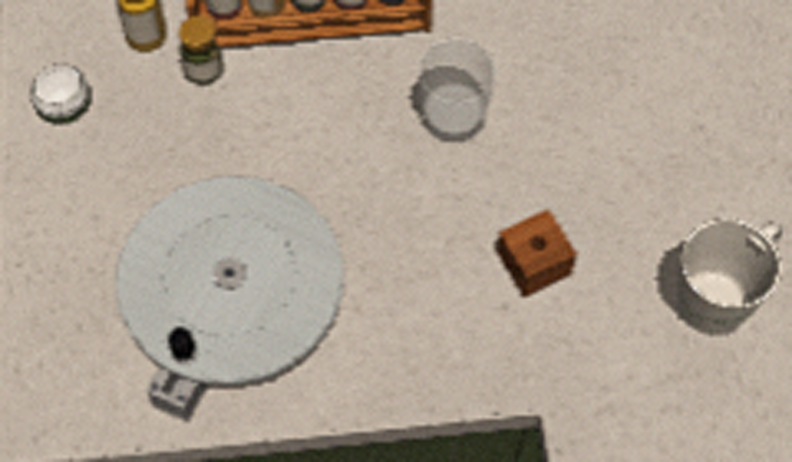

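View pics/z12scene.png

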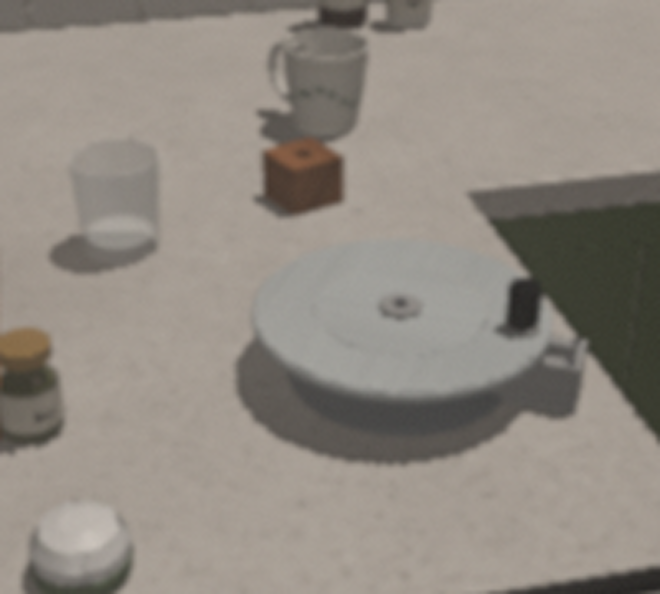

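The top view shows the black grip standing at the bracket, and the tumbler, mug and timer where they were. In the scene view the grip's top is at about (389,216), against (389,215) predicted for a seated pin.

```bash
python3 -c "
from cell import *
print(observe()['time']);print(hand_in())"
```

```text
23.65
the job is handed in; nothing more can be done
None
```

The plate is stopped with its hole over the slot. The lock pin stands through the hole into the slot with its collar on the plate, and the gripper has let go and is clear. I handed the job in at 23.65 s; no verdict was given.

- **Stopping the plate:** I pressed the closed fingers on the plate with about 5 N until it stopped. I then dragged it round about 90°. After a look, a second light touch moved it a final 2–3°. The highest force I read on the plate was 5.9 N.
- **Seating the pin:** I took the pin out of its block and corrected the roughly 2 mm it sat off-centre in the grip. It went in without resistance until contact at about 3 N at seating height.
- **Last checks:**
  - The top of the pin's grip was within about 1 pixel (roughly 2–3 mm) of where a seated pin should show in the scene picture.
  - The pin looked upright.
  - The tumbler, mug and timer looked unmoved in the pictures; I did not re-measure them.
- **Disagreements:**
  - The two cameras differed by up to 8 mm on the plate centre, so I relied mainly on the top view and on points triangulated from both.
  - The hole was at about 148.0° and the slot at about 148.7°, roughly 1 mm apart. Estimates from the bracket's corners gave the slot about 2° further round.
  - The pin seated about 1 mm lower than I expected from the height at which I gripped it.

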